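# Spread the washed bungs and hold up their carrier

### The job

The washed rubber bungs lie piled up at one end of the steel carrier tray. Spread them out in the carrier into one even layer, two or three on each side of the handle, none on top of another and a clear finger's width (about 15 mm) between any two. Then lift the carrier by its T handle about 15 cm straight up out of the drip tray, keeping it level, and finish while holding it there steady and level, so that a colleague can take the drip tray away; leave the other things on the bench where they are.

Things in the scene. Friction and masses are not known exactly. Their poses are not given: they have to be found in the camera images.
- carrier: stainless steel carrier tray, loose, 0.45 kg give or take a quarter, holding the bungs. Origin: centre of its underside; x along its length (300 mm), y across (160 mm), z up. Walls 5 mm thick, 22 mm high; inner floor at z = 5 mm, 290 x 150 mm. A 14 mm square post with a T handle stands in its middle. At the start it stands on ribs in the drip tray, underside 14 mm above the bench.
- handle (a point): centre of the carrier's T handle, 62 mm above the carrier's origin; a white plastic bar 44 mm long (along the carrier's x), 14 mm thick (along its y) and 20 mm tall (from 52 to 72 mm above the carrier's underside); fixed to the carrier, same axes.
- drip_tray: shallow grey plastic drip tray, fixed to the bench, 340 x 200 mm (x along its length), walls 12 mm high, under the carrier and lined up with it. Origin: centre of its underside, on the bench. Two 12 mm wide ribs across it, tops 14 mm above the bench, carry the carrier.
- bung1_mid (a point): centre of a solid black rubber bung, 22 g, a slightly tapered cylinder 26 mm tall on its wide end, 30 mm across below, 27.6 mm on top; this point is 13 mm above its underside. At first in the pile about 90 mm from the handle, at the carrier's +x end: a touching row of three roughly across the carrier, two more on top, each over a joint. This one: bottom row, middle.
- bung2_mid (a point): centre of a solid black rubber bung, 22 g, a slightly tapered cylinder 26 mm tall on its wide end, 30 mm across below, 27.6 mm on top; this point is 13 mm above its underside. At first in the pile about 90 mm from the handle, at the carrier's +x end: a touching row of three roughly across the carrier, two more on top, each over a joint. This one: bottom row, next to the middle one on the +y side.
- bung3_mid (a point): centre of a solid black rubber bung, 22 g, a slightly tapered cylinder 26 mm tall on its wide end, 30 mm across below, 27.6 mm on top; this point is 13 mm above its underside. At first in the pile about 90 mm from the handle, at the carrier's +x end: a touching row of three roughly across the carrier, two more on top, each over a joint. This one: bottom row, next to the middle one on the -y side.
- bung4_mid (a point): centre of a solid black rubber bung, 22 g, a slightly tapered cylinder 26 mm tall on its wide end, 30 mm across below, 27.6 mm on top; this point is 13 mm above its underside. At first in the pile about 90 mm from the handle, at the carrier's +x end: a touching row of three roughly across the carrier, two more on top, each over a joint. This one: on top of the +y pair.
- bung5_mid (a point): centre of a solid black rubber bung, 22 g, a slightly tapered cylinder 26 mm tall on its wide end, 30 mm across below, 27.6 mm on top; this point is 13 mm above its underside. At first in the pile about 90 mm from the handle, at the carrier's +x end: a touching row of three roughly across the carrier, two more on top, each over a joint. This one: on top of the -y pair.
- beaker: a small open glass beaker, 60 mm across and 70 mm tall, loose bystander, to be left where it is. Origin: centre of its underside.
- spatula: a steel spatula 180 mm long and 16 mm wide lying flat, loose bystander, to be left where it is. Origin: underneath, 90 mm from either end.
- weigh_jar: a small amber jar with lid, 40 mm across and 45 mm tall, loose bystander, to be left where it is. Origin: centre of its underside.
- reagent: an amber glass bottle, 68 mm across and 150 mm tall, loose bystander, to be left where it is. Origin: centre of its underside.
- buffer: a clear plastic bottle, 56 mm across and 120 mm tall, loose bystander, to be left where it is. Origin: centre of its underside.
- mortar: a white ceramic bowl, 90 mm across and 50 mm tall, loose bystander, to be left where it is. Origin: centre of its underside.
Mind the look-alikes: they are no part of the job. Leave any green or yellow look-alike of the part that bears bung5_mid alone.

How it is judged:
By the outcome, as a careful person would: the job done as asked, in the order asked, and still so for the second after the job is handed in, while the arm keeps its last pose, push and grip.
It also fails if it takes over 72 s, if anything falls off the work surface, if the arm or the gripper's body presses on something with over 40 N, if the wrist force passes 120 N, or if a joint passes its speed limit or range.

### The arm

A 6-joint arm with a two-finger parallel gripper is mounted at the origin on the work surface. World frame = base frame: x ahead of the robot, y to its left, z up, the work surface at z = 0. Lengths are in mm, angles in degrees, forces in N, time in s.
With the tool pointing down it reaches from about 300 to 850 mm from the base axis. Payload 4.2 kg.
Tool frame: the origin (TCP) lies between the finger pads; the fingertips stand 22 mm ahead of it and the grasp point (between the pads) lies 3 mm ahead of it; z points along the fingers, y is the direction in which the jaws open and shut (so a half turn about z gives the same grasp; the last joint's range is limited). The gripper opens to 91 mm and grips with 3 to 60 N. Pads are 32 mm wide; open, the fingers measure 118 mm over their backs; the gripper's body (76 mm by 178 mm) begins 60 mm behind the grasp point.
Start: joints at [-1.146, 18.312, 89.639, -0, 72.044, -1.146], TCP at [575.016, 0, 211.976] pointing down, gripper open.
Joint ranges: [-177.97, 177.97], [-48.28, 115.42], [12.27, 149.76], [-77.06, 257.06], [2.81, 150.46], [-146.56, 146.56]. Speed limits (degrees/s): [147.25, 147.25, 180, 180, 180, 180].

### API

Orientations are given as [roll, pitch, yaw] about the fixed x, y, z axes, in that order (R = Rz(yaw) Ry(pitch) Rx(roll)).
In Python, from workcell import * gives the robot as it stands.
- The arm moves only by the shell command python3 -m jog 'ROWS' [OPENING] [FORCE]. ROWS is text: rows parted by semicolons, each of 6 numbers parted by spaces: the shift along the tool's x, y, z in units of 0.5 m (1.0 is 0.5 m), then the turn, a rotation vector about the tool's x, y, z in units of pi/2 rad (1.0 is pi/2 rad). A call has 1 to 20 rows; each row is the pose to reach, as a shift and turn from the pose measured when the call began, along the tool's axes at that moment; what a row does not reach only later rows make up. A row lasts 1/12 s, in which the tool goes at most 41.7 mm and 7.16 degrees, less where a joint would pass 70% of its speed; a pose out of reach is approached as far as the arm can. A call with a number of a shift or a turn outside -1 to 1 is refused whole. A call with a gripper value outside its range is refused whole. OPENING is the opening, from -1 (shut) to 1 (fully open), set as the call begins (- or left out, the last holds). The fingers move at their own pace and stop on an object; FORCE is the grip in N (left out, the last holds). Time passes only in rows, so rows that repeat a pose let the fingers close. It gives the time, the measured TCP pose, the force and the opening at its end, in the units of the state.
- state(): the state, without advancing time (a new reading comes with each control period).
- grab_frame(name): name is "scene" or "side" or "wrist"; returns the picture (420x560x3 uint8, red, green, blue); there is no depth.
- calibration(name): a dict with "mtx" (3x3 intrinsics, pixels), "distortion" ([k1, k2, p1, p2, k3] as OpenCV has them; the pictures are not rectified), "rvec" (rotation vector, rad) and "tvec" (3), from world to camera coordinates, as OpenCV has them. Camera axes: x right, y down, z forward; pixel columns grow to the right and rows downward; lengths in mm; the calibration is good to about 2 mm. A picture is of the moment at which its call begins: read the wrist's pose just before it. calibration takes no time and is no camera call; for the wrist camera it gives the pose at the moment of the call.
- job_done(): hands the job in, once; it reports no verdict.
Trained networks look in the newest picture that a camera, given by its name, has taken for a name from the list of things; names that differ only in an ending like _2 or _b are one class to them, and where a whole thing is asked for, a point or a joint stands for the part that bears it (a point fixed in the world has none). Each returns a list of dicts, best first, with "confidence" (0 to 1); they miss things now and then, are a little off and sometimes report something else, mostly with a low value. They report only what shows in the picture. A call takes as long as a camera call. They do not tell look-alikes from the thing itself.
- spot_in(query, camera): "rect" ([left, top, right, bottom] in pixels, round what is visible of it).
- tip_of(query, camera): "location" ([column, row] in pixels: a listed point, or the origin of a listed thing).
The state is a dict: "time_s": time; "qpos": joint angles; "qvel": joint speeds; "effort": joint torques, N m; "ee_pos": TCP position; "ee_rot": TCP orientation; "force": force on the tool from outside, world axes, zero at the start; "torque": the same for the moment, N m; "gripper_width": finger opening in mm.
Only numpy, scipy, OpenCV 4.12 (cv2) and the standard library are available. Lean on these libraries where they do the work, as an engineer would, in place of code of your own. Each camera call takes 0.05 s, during which the arm holds its last target. There are 200 camera calls.

## Working session

There is one attempt and no reset: what is moved stays moved. The work goes in short steps, Python scripts to look and compute and a shell command to move; the robot and the scene stay as the last step left them, time stands still between calls to the robot, and variables do not carry over. Pictures are saved under pics/ and viewed, about 8 in all and at most 12, crops included, and the job is handed in when it is done.

```bash
ls; mkdir -p pics; cat > h.py <<'E'
from workcell import *
import numpy as np, cv2
from scipy.spatial.transform import Rotation as Ro
def ray(cam,px):
    c=calibration(cam); R=cv2.Rodrigues(np.array(c["rvec"],float))[0]; t=np.array(c["tvec"],float).reshape(3)
    u=cv2.undistortPoints(np.array([[px]],float),np.array(c["mtx"],float),np.array(c["distortion"],float))[0,0]
    return -R.T@t, R.T@np.array([u[0],u[1],1.])
def onz(cam,px,z):
    o,d=ray(cam,px); return o+d*(z-o[2])/d[2]
def proj(cam,P):
    c=calibration(cam); return cv2.projectPoints(np.array(P,float).reshape(-1,1,3),np.array(c["rvec"],float),np.array(c["tvec"],float),np.array(c["mtx"],float),np.array(c["distortion"],float))[0].reshape(-1,2)
def tri(obs):
    A=np.zeros((3,3));b=np.zeros(3)
    for cam,px in obs:
        o,d=ray(cam,px); d=d/np.linalg.norm(d); M=np.eye(3)-np.outer(d,d); A+=M;b+=M@o
    return np.linalg.solve(A,b)
def save(im,name): cv2.imwrite("pics/"+name+".png",im[:,:,::-1])
def rows(p,yaw=None,s=None):
    "shift/turn for tool target p(world TCP), pointing down with yaw of ee_rot"
    s=s or state(); R=Ro.from_euler('xyz',s["ee_rot"],degrees=True)
    d=R.inv().apply(np.array(p)-s["ee_pos"])/500
    r=np.zeros(3)
    if yaw is not None: r=(R.inv()*Ro.from_euler('xyz',[180,0,yaw],degrees=True)).as_rotvec()/(np.pi/2)
    return np.round(np.r_[d,r],4)
E
python3 - <<'E'
from h import *
s=state();print(s)
ims=[grab_frame(c) for c in("scene","side","wrist")]
for i,n in zip(ims,"abc"): save(i,n+"0")
save(np.hstack([cv2.resize(i,(400,300)) for i in ims[:2]]),"ab")
for q in ["handle","carrier","drip_tray","bung1_mid","bung2_mid","bung3_mid","bung4_mid","bung5_mid","beaker","reagent","buffer"]:
    for c in ("scene","side","wrist"):
        if q in("beaker","reagent","buffer") and c!="scene": continue
        print(q,c,[(np.round(r["location"]).tolist(),round(r["confidence"],2)) for r in tip_of(q,c)[:4]])
E
```

```text
pics
{'time_s': 0.0, 'qpos': array([-1.14641353e+00,  1.83518779e+01,  8.97078159e+01, -4.48607129e-04,
        7.20433701e+01, -1.14482864e+00]), 'qvel': array([-0.03227145, -0.0536415 ,  0.02042874, -0.05211838,  0.09445765,
       -0.01838659]), 'effort': array([-5.01459035e-04, -4.12465632e+01, -2.31973493e+01,  7.28826877e-02,
        4.58198413e-02, -1.41870069e-04]), 'ee_pos': array([5.74480982e+02, 3.64036481e-03, 2.11108360e+02]), 'ee_rot': array([-1.79896948e+02, -1.63276379e-03,  8.99985523e+01]), 'force': array([ 0.20659816, -0.621026  , -0.16206559]), 'torque': array([-5.68840688e-05, -1.73160664e-02,  6.96308115e-04]), 'gripper_width': 91.0530894664046}
handle scene [([328.0, 224.0], 0.63), ([275.0, 212.0], 0.57)]
handle side [([267.0, 213.0], 0.68)]
handle wrist [([286.0, 214.0], 0.75), ([324.0, 146.0], 0.25)]
carrier scene [([274.0, 232.0], 0.6)]
carrier side [([262.0, 234.0], 0.64), ([204.0, 210.0], 0.18)]
carrier wrist [([287.0, 200.0], 0.82)]
drip_tray scene [([182.0, 188.0], 0.4)]
drip_tray side []
drip_tray wrist [([161.0, 186.0], 0.5)]
bung1_mid scene [([291.0, 
[... 233 characters left out ...]
 [([279.0, 248.0], 0.63), ([300.0, 213.0], 0.44)]
bung3_mid side [([286.0, 203.0], 0.41)]
bung3_mid wrist [([349.0, 158.0], 0.49)]
bung4_mid scene [([292.0, 234.0], 0.67)]
bung4_mid side [([267.0, 193.0], 0.7), ([309.0, 384.0], 0.52)]
bung4_mid wrist [([315.0, 144.0], 0.61)]
bung5_mid scene [([363.0, 255.0], 0.75), ([243.0, 290.0], 0.58), ([284.0, 236.0], 0.5), ([352.0, 284.0], 0.5)]
bung5_mid side [([342.0, 199.0], 0.67), ([282.0, 155.0], 0.6), ([278.0, 197.0], 0.55), ([236.0, 163.0], 0.48)]
bung5_mid wrist [([459.0, 173.0], 0.9), ([343.0, 154.0], 0.89)]
beaker scene [([325.0, 222.0], 0.59), ([304.0, 209.0], 0.42)]
reagent scene [([439.0, 246.0], 0.84)]
buffer scene [([182.0, 185.0], 0.69)]
```

View pics/a0.png

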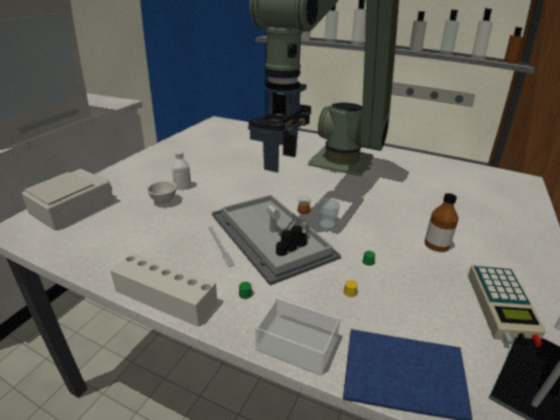

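View pics/c0.png

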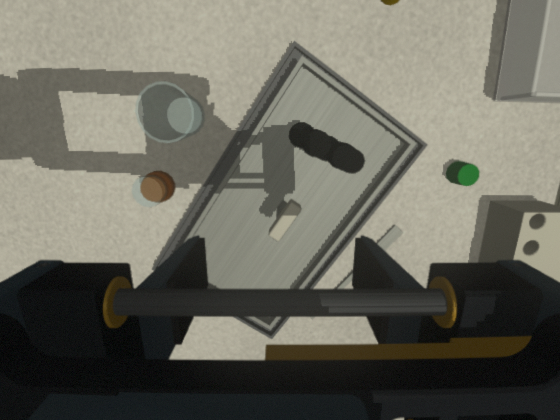

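```bash
python3 - <<'E'
from h import *
grab_frame("wrist")
C=[onz("wrist",p,12)[:2] for p in [(294,43),(425,145),(270,336)]]
print("corners",np.round(C), np.linalg.norm(C[0]-C[1]),np.linalg.norm(C[1]-C[2]))
d=C[1]-C[2]; print("yaw long",np.degrees(np.arctan2(d[1],d[0])),"centre",(C[0]+C[2])/2)
for z in(66,76,86): print("handle",z,onz("wrist",(286,214),z))
print("handle tri",tri([("scene",(275,212)),("side",(267,213)),("wrist",(286,214))]))
print("carrier o",onz("wrist",(287,200),14))
for n,p,z in [(1,(326,149),32),(2,(304,134),32),(3,(349,158),32),(4,(315,144),58),(5,(343,154),58)]: print(n,onz("wrist",p,z))
for n,p in [("jar",(157,187)),("beaker",(165,112)),("green",(463,173))]: print(n,onz("wrist",p,20))
im=grab_frame("wrist"); save(cv2.resize(im[20:350,140:440],None,fx=1.8,fy=1.8,interpolation=cv2.INTER_CUBIC),"c1")
E
```

```text
corners [[ 592.  172.]
 [ 754.   60.]
 [ 561. -215.]] 196.86947171993938 336.01511026565015
yaw long 55.01296180802327 centre [576.57551703 -21.46351843]
handle 66 [582.62856115 -12.20669953  66.        ]
handle 76 [582.39896994  -9.36761058  76.        ]
handle 86 [582.16937874  -6.52852164  86.        ]
handle tri [584.46922183 -10.23467012  77.83638233]
carrier o [584.99324569  -8.48402186  14.        ]
1 [629.22695926  56.18490577  32.        ]
2 [603.43872818  72.94187445  32.        ]
3 [656.51950196  45.95939245  32.        ]
4 [613.31007423  63.03558395  58.        ]
5 [643.80430835  52.59108005  58.        ]
jar [423.33673403   9.73730247  20.        ]
beaker [442.36768288  98.18197285  20.        ]
green [802.46758785  27.3178389   20.        ]
```

View pics/c1.png

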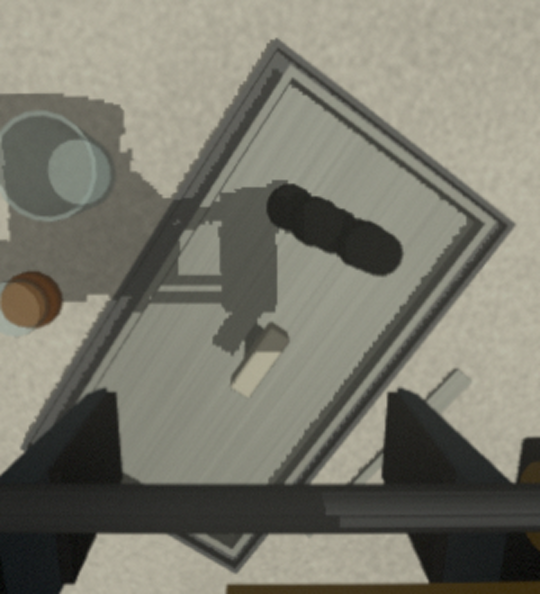

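The wrist crop shows the carrier clear under the arm. The pile is black, with its top blobs at about (290,207), (325,222) and (370,248) in the crop. The handle is white at (260,358). The green and yellow look-alikes are all outside the carrier. Next I'll hover over the pile with the jaws square to the row.

```bash
python3 -c "
from h import *
print(rows([620,45,170],155))"
```

```text
[ 0.09    0.09    0.084   0.      0.     -0.7223]
```

```bash
python3 -m jog '0.09 0.09 0.084 0 0 -0.722;0.09 0.09 0.084 0 0 -0.722;0.09 0.09 0.084 0 0 -0.722;0.09 0.09 0.084 0 0 -0.722;0.09 0.09 0.084 0 0 -0.722;0.09 0.09 0.084 0 0 -0.722;0.09 0.09 0.084 0 0 -0.722;0.09 0.09 0.084 0 0 -0.722;0.09 0.09 0.084 0 0 -0.722;0.09 0.09 0.084 0 0 -0.722;0.09 0.09 0.084 0 0 -0.722;0.09 0.09 0.084 0 0 -0.722' 0.35 15
python3 - <<'E'
from h import *
im=grab_frame("wrist"); save(im,"c2")
for q,z in [("handle",76)]+[("bung%d_mid"%k,32 if k<4 else 58) for k in (1,2,3,4,5)]:
    for r in tip_of(q,"wrist")[:2]: print(q,np.round(r["location"]),round(r["confidence"],2),np.round(onz("wrist",r["location"],z)))
E
```

```text
time_s: 2.6
ee_pos: [620.0, 45.0, 170.0]
ee_rot: [180.0, 0.0, 154.8]
force: [-0.1, 0.2, -0.3]
gripper_width: 61.6
handle [202. 204.] 0.56 [579. -15.  76.]
bung1_mid [292. 206.] 0.45 [626.  56.  32.]
bung1_mid [293. 197.] 0.27 [618.  61.  32.]
bung2_mid [298. 173.] 0.81 [597.  77.  32.]
bung3_mid [294. 237.] 0.57 [659.  43.  32.]
bung4_mid [293. 198.] 0.6 [612.  62.  58.]
bung5_mid [433.  85.] 0.95 [571. 218.  58.]
bung5_mid [297. 226.] 0.69 [641.  54.  58.]
```

View pics/c2.png

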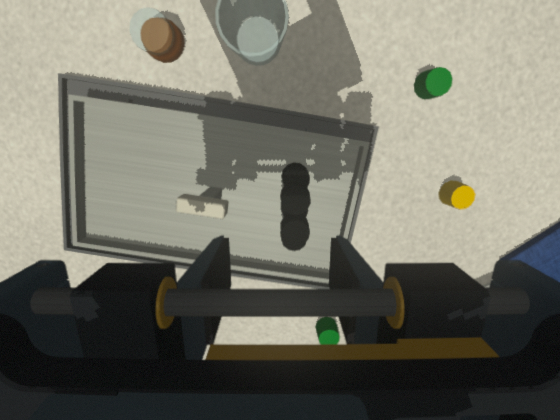

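```bash
python3 -m jog '-0.017 0.016 0.04 0 0 0;-0.034 0.031 0.08 0 0 0;-0.034 0.031 0.12 0 0 0;-0.034 0.031 0.16 0 0 0;-0.034 0.031 0.185 0 0 0;-0.034 0.031 0.2 0 0 0;-0.034 0.031 0.2 0 0 0;-0.034 0.031 0.2 0 0 0'
python3 -m jog '0 0 0 0 0 0;0 0 0 0 0 0;0 0 0 0 0 0;0 0 0 0 0 0;0 0 0 0 0 0;0 0 0 0 0 0;0 0 -0.01 0 0 0;0 0 -0.03 0 0 0;0 0 -0.06 0 0 0;0 0 -0.1 0 0 0;0 0 -0.14 0 0 0;0 0 -0.14 0 0 0' -1 15
python3 -c "
from h import *
print(rows([563,-107,140]),rows([563,-107,45]))"
```

```text
time_s: 3.62
ee_pos: [642.2, 51.9, 70.2]
ee_rot: [180.0, 0.0, 154.9]
force: [0.8, -0.0, 0.4]
gripper_width: 61.7
time_s: 4.62
ee_pos: [645.1, 52.0, 145.8]
ee_rot: [179.7, 0.5, 154.9]
force: [-0.1, 0.1, 0.6]
gripper_width: 0.7
[ 0.0141 -0.3577  0.0097  0.      0.      0.    ] [ 0.0157 -0.3586  0.1997  0.      0.      0.    ]
```

```bash
python3 -c "
from h import *
im=grab_frame('wrist'); im2=grab_frame('scene'); im3=grab_frame('side')
f=lambda i:cv2.resize(i,(400,300),interpolation=cv2.INTER_CUBIC)
save(np.vstack([np.hstack([f(im),f(im2[190:290,210:343])]),np.hstack([f(im3[150:250,210:343]),f(im3)])]),'d1')"
```

```text
(no output)
```

View pics/d1.png

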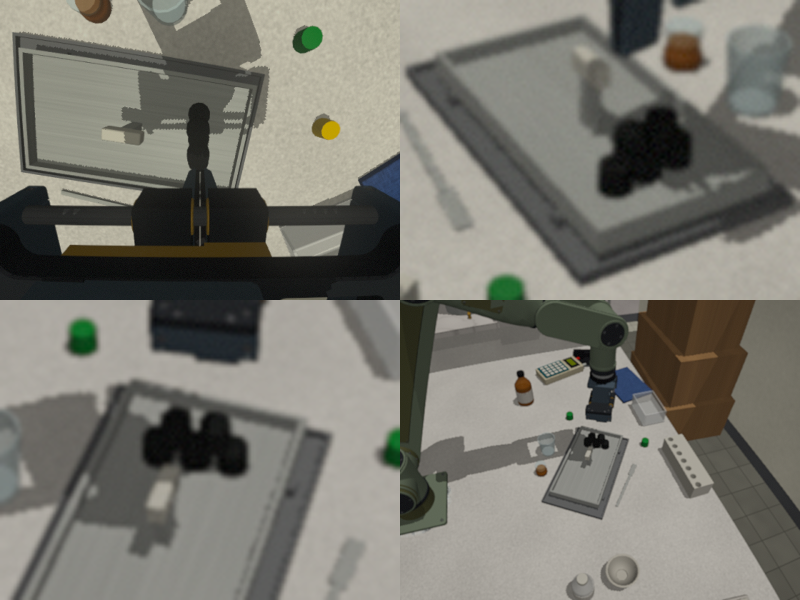

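```bash
python3 - <<'E'
from h import *
s=state();print(s["ee_pos"],s["gripper_width"])
im={c:grab_frame(c) for c in("scene","side","wrist")}
for c in im: print(c,"tip proj",proj(c,[s["ee_pos"]-[0,0,22],[642,52,58],[613,63,58],[628,57,32],[581,-12,76]]).round().tolist())
save(np.vstack([cv2.resize(im["scene"][120:300,200:400],(600,540)) ]),"e1")
for k in (1,2,3,4,5):
    L={c:[r["location"] for r in tip_of("bung%d_mid"%k,c)[:4]] for c in ("scene","side","wrist")}
    print(k,{c:np.round(v).tolist() for c,v in L.items()})
    for a in L["scene"]:
        for b in L["side"]:
            p=tri([("scene",a),("side",b)])
            if 20<p[2]<75 and abs(p[0]-630)<50 and abs(p[1]-50)<60: print("   ",p.round(), np.round(proj("scene",p)-a),np.round(proj("side",p)-b))
E
```

```text
[641.91535282  51.84836436 140.21279264] 0.5356098984603619
scene tip proj [[288.0, 216.0], [287.0, 237.0], [296.0, 232.0], [291.0, 244.0], [274.0, 213.0]]
side tip proj [[281.0, 177.0], [281.0, 194.0], [268.0, 193.0], [275.0, 200.0], [264.0, 214.0]]
wrist tip proj [[281.0, 247.0], [281.0, 221.0], [278.0, 187.0], [279.0, 199.0], [177.0, 195.0]]
1 {'scene': [[299.0, 210.0], [272.0, 233.0], [295.0, 243.0]], 'side': [[273.0, 197.0]], 'wrist': [[280.0, 198.0]]}
    [629.  23.  63.] [[ 7. -4.]] [[6. 5.]]
    [626.  66.  35.] [[-0.  0.]] [[-0. -0.]]
2 {'scene': [[299.0, 241.0]], 'side': [[286.0, 200.0], [266.0, 199.0]], 'wrist': [[278.0, 162.0]]}
    [644.  64.  40.] [[-8.  4.]] [[-6. -6.]]
    [609.  70.  32.] [[-0.  0.]] [[-0. -0.]]
3 {'scene': [[281.0, 247.0]], 'side': [[286.0, 204.0], [309.0, 383.0]], 'wrist': []}
    [652.  40.  32.] [[-0.  0.]] [[-0. -0.]]
4 {'scene': [[297.0, 234.0], [299.0, 241.0]], 'side': [[268.0, 194.0]], 'wrist': [[278.0, 188.0]]}
    [612.  64.  53.] [[ 0. -0.]] [[0. 0.]]
    [617.  75.  38.] [[ 1. -0.]] [[1. 0.]]
5 {'scene': [[350.0, 287.0], [248.0, 288.0], [365.0, 256.0], [286.0, 236.0]], 'side': [[279.0, 195.0], [341.0, 198.0], [236.0, 164.0], [273.0, 197.0]], 'wrist': [[461.0, 187.0], [437.0, 58.0], [279.0, 221.0]]}
    [658.  81.  33.] [[ 48. -36.]] [[47. 27.]]
    [638.  48.  58.] [[ 0. -0.]] [[0. 0.]]
    [625.  47.  52.] [[ 2. -1.]] [[2. 1.]]
```

View pics/e1.png

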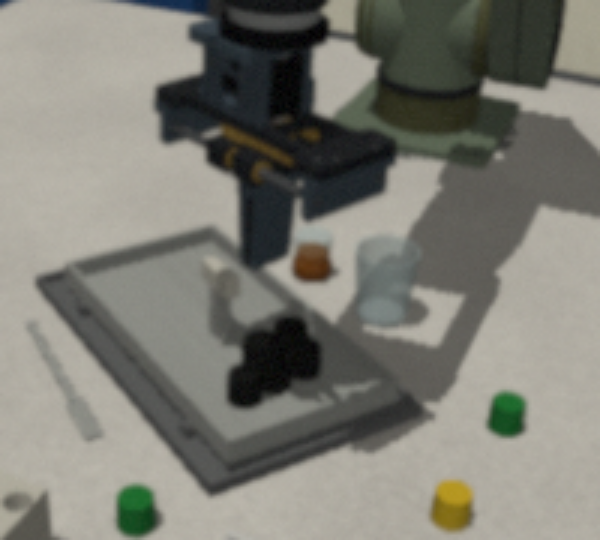

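The pile is undisturbed: two bungs on three, seen at (275,365) in the scene crop. The TCP was over bung5, so the fingers simply had not closed before I lifted. I'll retry with a longer close.

```bash
python3 -m jog '0 0 0 0 0 0;0 0 0 0 0 0;0 0 0 0 0 0;0 0 0 0 0 0;0 0 0 0 0 0;0 0 0 0 0 0;0 0 0.01 0 0 0;0 -0.004 0.04 0 0 0;0 -0.004 0.08 0 0 0;0 -0.004 0.12 0 0 0;0 -0.004 0.138 0 0 0;0 -0.004 0.141 0 0 0;0 -0.004 0.141 0 0 0' 0.15 15
python3 -m jog '0 0 0 0 0 0;0 0 0 0 0 0;0 0 0 0 0 0;0 0 0 0 0 0;0 0 0 0 0 0;0 0 0 0 0 0;0 0 0 0 0 0;0 0 0 0 0 0' -1 15
```

```text
time_s: 6.75
ee_pos: [641.3, 50.0, 69.3]
ee_rot: [-180.0, -0.0, 154.9]
force: [-0.1, -0.2, -0.3]
gripper_width: 52.2
time_s: 7.42
ee_pos: [641.3, 50.0, 69.4]
ee_rot: [-180.0, -0.0, 154.9]
force: [1.0, 0.0, 0.3]
gripper_width: 2.2
```

```bash
python3 - <<'E'
from h import *
s=state();print(s["ee_pos"],s["ee_rot"],s["qpos"])
o=[]
for c in("scene","side"):
    im=grab_frame(c); p=proj(c,[s["ee_pos"]-[0,0,22],s["ee_pos"]+[0,0,0]])
    x0,y0=int(p[0][0])-50,int(p[0][1])-75
    cr=cv2.resize(im[y0:y0+120,x0:x0+100],(400,480),interpolation=cv2.INTER_CUBIC)
    for q,col in zip(p,[(255,0,0),(255,255,0)]): cv2.circle(cr,tuple(int(v) for v in (q-[x0,y0])*4),3,col,-1)
    o.append(cr)
save(np.hstack(o),"f1")
E
```

```text
[641.26150958  50.02993804  69.38567222] [-1.79985140e+02 -2.59829105e-02  1.54946235e+02] [ 3.43696539e+00  3.07550909e+01  9.11565689e+01 -7.84870092e-04
  5.81182651e+01 -6.15088579e+01]
```

View pics/f1.png

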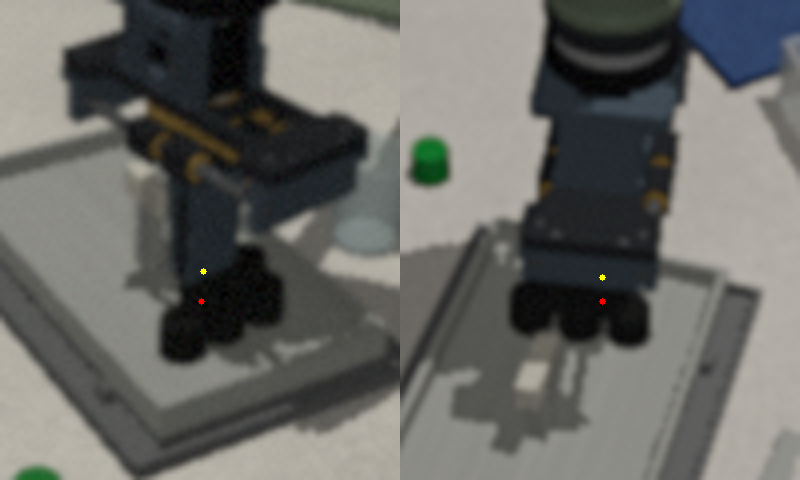

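```bash
python3 -m jog '0 0 -0.02 0 0 0;0 0 -0.06 0 0 0;0 0 -0.1 0 0 0;0 0 -0.14 0 0 0;0 0 -0.16 0 0 0;0 0 -0.16 0 0 0;0 0 -0.16 0 0 0;0 0 -0.16 0 0 0;0 0 -0.16 0 0 0;0 0 -0.16 0 0 0' 0.1 15
python3 - <<'E'
from h import *
s=state();print(s["ee_pos"])
o=[]
for c in("scene","side","wrist"):
    im=grab_frame(c); p=proj(c,[[640,50,58],[612,63,58],s["ee_pos"]-[0,0,22]])
    x0,y0=int(p[0][0])-50,int(p[0][1])-50
    if c=="wrist": x0-=40;y0-=20
    print(c,x0,y0,p.round().tolist())
    n=100 if c!="wrist" else 180
    cr=cv2.resize(im[y0:y0+n,x0:x0+n],(400,400),interpolation=cv2.INTER_CUBIC)
    cr=np.clip(cr.astype(float)*1.8,0,255).astype(np.uint8)
    for q in p: cv2.circle(cr,tuple(int(v) for v in (q-[x0,y0])*400/n),2,(255,0,0),-1)
    o.append(cr[:,:260] if 0 else cr)
o=[cv2.resize(i,(266,266)) if 0 else i for i in o]
save(cv2.resize(np.hstack(o[:2]),(800,400)),"g1"); save(o[2],"g2")
for k in (4,5):
  for c in ("scene","side","wrist"): print(k,c,[(np.round(r["location"]).tolist(),round(r["confidence"],2)) for r in tip_of("bung%d_mid"%k,c)[:4]])
E
```

```text
time_s: 8.35
ee_pos: [640.6, 50.0, 148.0]
ee_rot: [-179.9, -0.2, 154.9]
force: [-0.2, 0.5, 0.5]
gripper_width: 50.5
[640.64070536  50.03317137 147.96782612]
scene 236 186 [[287.0, 237.0], [296.0, 232.0], [288.0, 212.0]]
side 230 144 [[280.0, 195.0], [268.0, 193.0], [281.0, 175.0]]
wrist 189 146 [[280.0, 217.0], [280.0, 184.0], [280.0, 245.0]]
4 scene [([294.0, 232.0], 0.61)]
4 side [([270.0, 192.0], 0.7), ([267.0, 211.0], 0.55), ([313.0, 384.0], 0.35)]
4 wrist [([283.0, 183.0], 0.71)]
5 scene [([352.0, 285.0], 0.74), ([367.0, 256.0], 0.66), ([284.0, 235.0], 0.59), ([244.0, 289.0], 0.46)]
5 side [([280.0, 192.0], 0.7), ([342.0, 201.0], 0.7), ([237.0, 164.0], 0.46)]
5 wrist [([281.0, 215.0], 0.8), ([458.0, 183.0], 0.76), ([435.0, 60.0], 0.56), ([315.0, 334.0], 0.55)]
```

View pics/g1.png

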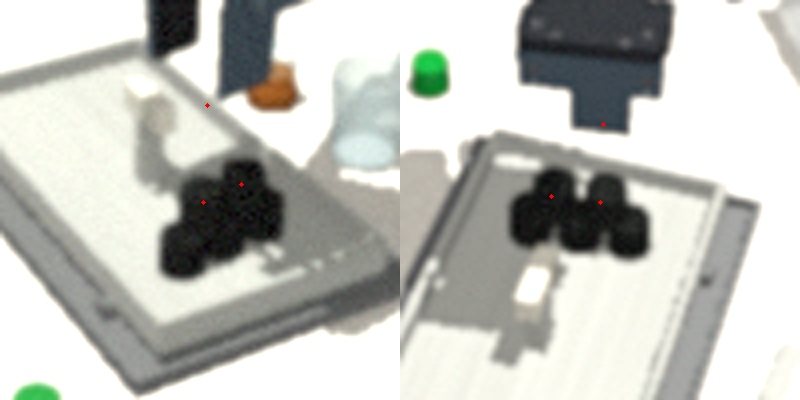

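```bash
python3 - <<'E'
from h import *
s=state(); e=np.array(s["ee_pos"]); y=np.array([.426,.905,0])
for sg in(-1,1):
  for z in(100,126,146,166):
    P=e+sg*32*y; P[2]=z; print(sg,z,proj("scene",P).round(),proj("side",P).round())
# known scale check: other things in image
print(proj("scene",[581,-12,86]),proj("side",[581,-12,86]))
E
```

```text
-1 100 [[278. 216.]] [[279. 192.]]
-1 126 [[279. 207.]] [[279. 185.]]
-1 146 [[279. 199.]] [[279. 179.]]
-1 166 [[279. 192.]] [[279. 172.]]
1 100 [[296. 228.]] [[283. 173.]]
1 126 [[297. 218.]] [[283. 166.]]
1 146 [[297. 211.]] [[283. 160.]]
1 166 [[298. 203.]] [[283. 153.]]
[[274.26486491 209.16716427]] [[263.85906414 210.84307795]]
```

View pics/g2.png

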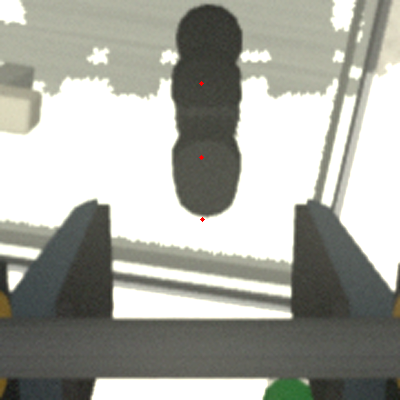

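Both fixed cameras put the fingertips about 23 mm higher than the pose readout implies. They look to be at z≈149 where 126 is expected, while columns agree. That explains the empty grasps, so from here I go about 23 mm lower and watch the force.

```bash
python3 -m jog '0 0 0.04 0 0 0;0 0 0.08 0 0 0;0 0 0.12 0 0 0;0 0 0.15 0 0 0;0 0 0.175 0 0 0;0 0 0.19 0 0 0;0 0 0.2 0 0 0;0 0 0.204 0 0 0;0 0 0.204 0 0 0'
python3 -m jog '0 0 0 0 0 0;0 0 0 0 0 0;0 0 0 0 0 0;0 0 0 0 0 0;0 0 0 0 0 0;0 0 0 0 0 0;0 0 0 0 0 0' -1 15
```

```text
time_s: 9.55
ee_pos: [641.4, 50.1, 47.4]
ee_rot: [-180.0, -0.0, 154.9]
force: [-0.0, 0.3, 0.3]
gripper_width: 50.2
time_s: 10.13
ee_pos: [641.9, 50.1, 48.1]
ee_rot: [180.0, 0.0, 154.9]
force: [-0.4, 0.8, 4.6]
gripper_width: 28.1
```

```bash
python3 -m jog '0 0 -0.03 0 0 0;0 0 -0.07 0 0 0;0 0 -0.11 0 0 0;0 0 -0.145 0 0 0;0.001 -0.03 -0.145 0 0 0;0.003 -0.09 -0.145 0 0 0;0.005 -0.15 -0.145 0 0 0;0.007 -0.22 -0.145 0 0 0;0.008 -0.28 -0.145 0 0 0;0.009 -0.33 -0.145 0 0 0;0.01 -0.351 -0.14 0 0 0;0.01 -0.351 -0.11 0 0 0;0.01 -0.351 -0.07 0 0 0;0.01 -0.351 -0.03 0 0 0;0.01 -0.351 0.005 0 0 0;0.01 -0.351 0.03 0 0 0;0.01 -0.351 0.043 0 0 0;0.01 -0.351 0.043 0 0 0;0.01 -0.351 0.043 0 0 0'
python3 - <<'E'
from h import *
s=state(); print(s["ee_pos"],s["force"],s["gripper_width"])
o=[cv2.resize(i,(400,400)) for i in (grab_frame("scene")[170:270,200:300],grab_frame("side")[180:280,220:320])]
save(np.hstack(o),"h1")
E
```

```text
time_s: 11.72
ee_pos: [562.7, -106.7, 26.1]
ee_rot: [180.0, -0.0, 154.9]
force: [0.7, -0.5, 0.1]
gripper_width: 28.5
[ 562.74722538 -106.70169573   26.10963447] [ 0.71471396 -0.50881822  0.07338837] 28.485764348056076
```

View pics/h1.png

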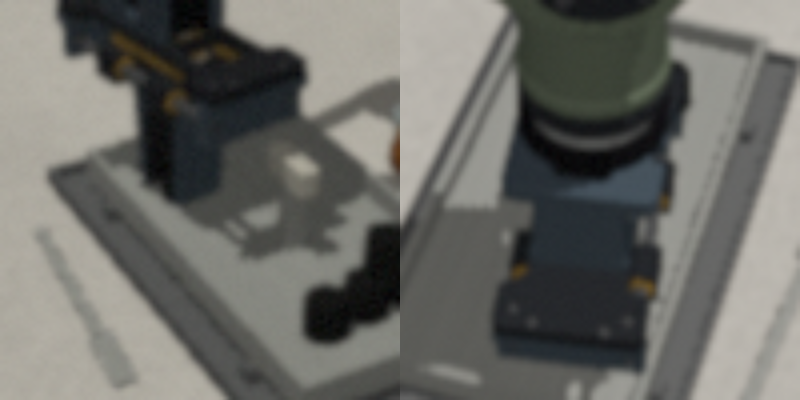

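The bung is over the -x half and just above the floor, with the fingers at (185,190) in the scene crop and the handle at (300,175) clear. I'll set it down and release.

```bash
python3 -m jog '0 0 0.004 0 0 0;0 0 0.007 0 0 0;0 0 0.007 0 0 0'
python3 -m jog '0 0 0 0 0 0;0 0 0 0 0 0;0 0 0 0 0 0;0 0 0 0 0 0;0 0 0 0 0 0;0 0 -0.02 0 0 0;0 0 -0.06 0 0 0;0 0 -0.1 0 0 0;0 0 -0.14 0 0 0;0 0 -0.18 0 0 0;0.01 0.05 -0.2 0 0 0;0.02 0.12 -0.2 0 0 0;0.035 0.2 -0.2 0 0 0;0.045 0.28 -0.2 0 0 0;0.055 0.34 -0.2 0 0 0;0.055 0.349 -0.2 0 0 0;0.055 0.349 -0.2 0 0 0' 0.1
python3 - <<'E'
from h import *
s=state(); print(s["ee_pos"],s["ee_rot"])
for c in ("wrist","scene","side"): grab_frame(c)
for k in (4,5):
  for c in ("wrist","scene","side"): print(k,c,[(np.round(r["location"]).tolist(),round(r["confidence"],2),onz(c,r["location"],58 if k==4 else 32).round().tolist()) for r in tip_of("bung%d_mid"%k,c)[:4]])
E
```

```text
time_s: 12.07
ee_pos: [563.7, -106.9, 23.9]
ee_rot: [179.9, 0.2, 154.9]
force: [0.2, 0.1, -0.7]
gripper_width: 28.2
time_s: 13.48
ee_pos: [612.8, 64.7, 124.5]
ee_rot: [179.9, 0.2, 155.1]
force: [-0.3, 0.3, 0.3]
gripper_width: 50.4
[612.84603401  64.69718584 124.48728312] [179.92910801   0.19761817 155.14169662]
4 wrist [([279.0, 227.0], 0.94, [613.0, 60.0, 58.0]), ([283.0, 202.0], 0.32, [594.0, 73.0, 58.0])]
4 scene [([294.0, 231.0], 0.48, [610.0, 56.0, 58.0])]
4 side [([267.0, 192.0], 0.45, [611.0, 66.0, 58.0])]
5 wrist [([464.0, 218.0], 0.8, [687.0, 218.0, 32.0]), ([438.0, 92.0], 0.74, [570.0, 227.0, 32.0]), ([98.0, 246.0], 0.66, [564.0, -110.0, 32.0]), ([135.0, 48.0], 0.39, [434.0, 16.0, 32.0])]
5 scene [([244.0, 289.0], 0.7, [821.0, 33.0, 32.0]), ([365.0, 258.0], 0.65, [602.0, 235.0, 32.0]), ([349.0, 288.0], 0.55, [721.0, 231.0, 32.0]), ([246.0, 212.0], 0.47, [547.0, -113.0, 32.0])]
5 side [([270.0, 257.0], 0.74, [568.0, -104.0, 32.0]), ([343.0, 200.0], 0.47, [796.0, 10.0, 32.0]), ([282.0, 155.0], 0.45, [697.0, 212.0, 32.0])]
```

```bash
python3 -m jog '0 0 0.03 0 0 0;0 -0.002 0.07 0 0 0;0 -0.002 0.11 0 0 0;0 -0.002 0.135 0 0 0;0 -0.002 0.148 0 0 0;0 -0.002 0.154 0 0 0;0 -0.002 0.154 0 0 0'
python3 -m jog '0 0 0 0 0 0;0 0 0 0 0 0;0 0 0 0 0 0;0 0 0 0 0 0;0 0 0 0 0 0;0 0 0 0 0 0;0 0 0 0 0 0' -1 15
python3 -c "
from h import *
print(rows([498,-61,120]),rows([498,-61,23.5]))"
```

```text
time_s: 14.52
ee_pos: [612.0, 60.8, 46.8]
ee_rot: [180.0, 0.1, 154.9]
force: [1.0, 0.6, 0.4]
gripper_width: 50.2
time_s: 15.1
ee_pos: [612.6, 61.0, 47.7]
ee_rot: [179.9, 0.2, 154.9]
force: [-0.6, 1.1, 4.5]
gripper_width: 28.5
[ 0.1034 -0.318  -0.1455  0.      0.      0.    ] [ 0.1041 -0.3183  0.0475  0.      0.      0.    ]
```

```bash
python3 -m jog '0 0 -0.03 0 0 0;0 0 -0.07 0 0 0;0 0 -0.11 0 0 0;0 0 -0.145 0 0 0;0.01 -0.03 -0.145 0 0 0;0.03 -0.09 -0.145 0 0 0;0.05 -0.15 -0.145 0 0 0;0.07 -0.21 -0.145 0 0 0;0.09 -0.27 -0.145 0 0 0;0.104 -0.31 -0.145 0 0 0;0.104 -0.318 -0.14 0 0 0;0.104 -0.318 -0.11 0 0 0;0.104 -0.318 -0.07 0 0 0;0.104 -0.318 -0.03 0 0 0;0.104 -0.318 0.005 0 0 0;0.104 -0.318 0.03 0 0 0;0.104 -0.318 0.043 0 0 0;0.104 -0.318 0.048 0 0 0;0.104 -0.318 0.048 0 0 0;0.104 -0.318 0.048 0 0 0'
python3 -m jog '0 0 0 0 0 0;0 0 0 0 0 0;0 0 0 0 0 0;0 0 0 0 0 0;0 0 0 0 0 0;0 0 -0.02 0 0 0;0 0 -0.06 0 0 0;0 0 -0.1 0 0 0;0 0 -0.14 0 0 0;0 0 -0.18 0 0 0;0 0 -0.2 0 0 0;0 0 -0.2 0 0 0' 0.1
python3 -c "
from h import *
print(state()['ee_pos'],rows([640,30,125]))"
```

```text
time_s: 16.77
ee_pos: [498.8, -60.8, 23.7]
ee_rot: [179.9, 0.3, 154.9]
force: [-0.2, -0.1, 0.6]
gripper_width: 28.3
time_s: 17.77
ee_pos: [500.0, -61.0, 126.4]
ee_rot: [179.8, 0.6, 154.9]
force: [0.3, -0.3, -0.6]
gripper_width: 50.4
[499.96688369 -61.02519815 126.43948572] [-0.1762  0.2837  0.0057  0.      0.      0.    ]
```

```bash
python3 -m jog '-0.03 0.05 0 0 0 0;-0.07 0.11 0 0 0 0;-0.11 0.17 0 0 0 0;-0.14 0.23 0 0 0 0;-0.17 0.27 0 0 0 0;-0.176 0.284 0 0 0 0;-0.176 0.284 0 0 0 0;-0.176 0.284 0 0 0 0'
python3 - <<'E'
from h import *
for c in ("wrist","scene","side"): grab_frame(c)
print(state()["ee_pos"])
for k in (1,2,3,4,5):
  for c in ("wrist","side"): print(k,c,[(np.round(r["location"]).tolist(),round(r["confidence"],2),onz(c,r["location"],32).round().tolist()) for r in tip_of("bung%d_mid"%k,c)[:4]])
im=grab_frame("wrist").astype(int); m=((im.max(2)<70)&(np.arange(420)[:,None]<330)).astype(np.uint8)
n,l,st,ce=cv2.connectedComponentsWithStats(m)
for i in range(1,n):
    if st[i][4]>150: print(st[i],ce[i].round())
E
```

```text
time_s: 18.43
ee_pos: [638.4, 29.9, 126.5]
ee_rot: [179.9, 0.4, 154.9]
force: [-0.4, 0.1, -0.4]
gripper_width: 50.7
[638.48469723  29.24190703 127.69226375]
1 wrist [([302.0, 192.0], 0.84, [627.0, 57.0, 32.0]), ([113.0, 117.0], 0.15, [498.0, -63.0, 32.0])]
1 side [([272.0, 198.0], 0.51, [625.0, 67.0, 32.0])]
2 wrist [([302.0, 226.0], 0.74, [658.0, 43.0, 32.0]), ([308.0, 161.0], 0.65, [604.0, 73.0, 32.0])]
2 side [([264.0, 199.0], 0.62, [603.0, 70.0, 32.0])]
3 wrist [([303.0, 226.0], 0.77, [659.0, 45.0, 32.0]), ([194.0, 186.0], 0.38, [581.0, -29.0, 32.0])]
3 side [([285.0, 203.0], 0.73, [651.0, 43.0, 32.0])]
4 wrist [([113.0, 117.0], 0.77, [499.0, -63.0, 32.0])]
4 side [([232.0, 252.0], 0.57, [490.0, -64.0, 32.0])]
5 wrist [([488.0, 181.0], 0.95, [692.0, 218.0, 32.0]), ([113.0, 207.0], 0.84, [566.0, -108.0, 32.0]), ([467.0, 45.0], 0.84, [574.0, 231.0, 32.0]), ([339.0, 339.0], 0.47, [793.0, 28.0, 32.0])]
5 side [([339.0, 199.0], 0.72, [787.0, 14.0, 32.0]), ([236.0, 162.0], 0.65, [567.0, 221.0, 32.0]), ([270.0, 259.0], 0.46, [566.0, -109.0, 32.0])]
[443  30  20  28 302] [452.  44.]
[    0    40   560   290 32413] [274. 292.]
[222  69 128  24 349] [290.  82.]
[  91   98   46   35 1299] [113. 115.]
[ 286  139   35  103 2659] [302. 189.]
[  90  187   43   35 1100] [111. 204.]
```

```bash
python3 -c "
from h import *
print(state()['ee_pos'],rows([656,44,60],145),rows([656,44,23.5],145))"
```

```text
[639.93967797  30.14186025 127.87916034] [-0.0159  0.0382  0.1361  0.0028  0.0063  0.1097] [-0.0152  0.038   0.2091  0.0028  0.0063  0.1097]
```

```bash
python3 -m jog '-0.008 0.02 0.03 0 0 0.05;-0.016 0.038 0.07 0 0 0.1;-0.016 0.038 0.11 0.002 0.004 0.11;-0.015 0.038 0.15 0.002 0.004 0.11;-0.015 0.038 0.18 0.002 0.004 0.11;-0.015 0.038 0.198 0.002 0.004 0.11;-0.015 0.038 0.206 0.002 0.004 0.11;-0.015 0.038 0.208 0.002 0.004 0.11;-0.015 0.038 0.208 0.002 0.004 0.11'
python3 -m jog '0 0 0 0 0 0;0 0 0 0 0 0;0 0 0 0 0 0;0 0 0 0 0 0;0 0 0 0 0 0;0 0 0 0 0 0;0 0 0 0 0 0' -1 15
python3 -c "
from h import *
print(rows([671.5,33,23.5]))"
```

```text
time_s: 19.88
ee_pos: [656.4, 44.0, 24.6]
ee_rot: [179.9, 0.2, 145.0]
force: [0.7, 0.3, 0.4]
gripper_width: 50.4
time_s: 20.47
ee_pos: [656.8, 44.1, 25.3]
ee_rot: [179.8, 0.3, 145.0]
force: [-0.1, 0.5, 5.6]
gripper_width: 27.6
[-0.0367 -0.0013  0.0038  0.      0.      0.    ]
```

```bash
python3 -m jog '0 0 -0.008 0 0 0;0 0 -0.014 0 0 0;-0.012 0 -0.014 0 0 0;-0.026 -0.001 -0.014 0 0 0;-0.037 -0.001 -0.014 0 0 0;-0.037 -0.001 -0.008 0 0 0;-0.037 -0.001 0 0 0 0;-0.037 -0.001 0.001 0 0 0;-0.037 -0.001 0.001 0 0 0'
python3 -m jog '0 0 0 0 0 0;0 0 0 0 0 0;0 0 0 0 0 0;0 0 0 0 0 0;0 0 0 0 0 0;0 0 -0.02 0 0 0;0 0 -0.06 0 0 0;0 0 -0.1 0 0 0;0 0 -0.12 0 0 0;0 0 -0.12 0 0 0' 0.1
python3 - <<'E'
from h import *
print(state()['ee_pos'])
for c in ("wrist","side"): grab_frame(c)
for k in (1,2,3):
  for c in ("wrist","side"): print(k,c,[(np.round(r["location"]).tolist(),round(r["confidence"],2),onz(c,r["location"],32).round().tolist()) for r in tip_of("bung%d_mid"%k,c)[:3]])
print(rows([603,73,80]),rows([603,73,24]))
E
```

```text
time_s: 21.22
ee_pos: [672.1, 32.7, 24.9]
ee_rot: [179.8, 0.4, 145.0]
force: [0.3, -1.0, 0.6]
gripper_width: 28.1
time_s: 22.05
ee_pos: [673.7, 32.9, 88.4]
ee_rot: [179.6, 0.6, 145.0]
force: [-0.0, 0.0, 0.3]
gripper_width: 50.2
[673.65599709  32.89623839  88.44231334]
1 wrist [([270.0, 163.0], 0.65, [622.0, 57.0, 32.0])]
1 side [([276.0, 200.0], 0.54, [634.0, 58.0, 32.0])]
2 wrist [([266.0, 121.0], 0.72, [597.0, 73.0, 32.0])]
2 side [([266.0, 202.0], 0.73, [605.0, 59.0, 32.0])]
3 wrist [([278.0, 228.0], 0.78, [668.0, 34.0, 32.0])]
3 side [([292.0, 205.0], 0.68, [665.0, 31.0, 32.0])]
[ 0.1578 -0.0124  0.007   0.      0.      0.    ] [ 0.1584 -0.0127  0.119   0.      0.      0.    ]
```

```bash
python3 -m jog '0.04 0 0 0 0 0;0.09 -0.006 0 0 0 0;0.14 -0.013 0 0 0 0;0.16 -0.013 0.01 0 0 0;0.16 -0.013 0.04 0 0 0;0.16 -0.013 0.08 0 0 0;0.16 -0.013 0.105 0 0 0;0.16 -0.013 0.115 0 0 0;0.16 -0.013 0.119 0 0 0;0.16 -0.013 0.119 0 0 0'
python3 -m jog '0 0 0 0 0 0;0 0 0 0 0 0;0 0 0 0 0 0;0 0 0 0 0 0;0 0 0 0 0 0;0 0 0 0 0 0;0 0 0 0 0 0' -1 15
python3 -c "
from h import *
print(rows([586.5,84,24]))"
```

```text
time_s: 23.28
ee_pos: [602.5, 73.2, 23.6]
ee_rot: [179.9, 0.3, 145.0]
force: [-0.9, -0.5, 0.6]
gripper_width: 50.3
time_s: 23.87
ee_pos: [603.0, 73.2, 24.3]
ee_rot: [179.9, 0.3, 145.0]
force: [-0.4, 0.3, 3.2]
gripper_width: 28.1
[ 0.0394 -0.0013  0.0003  0.      0.      0.    ]
```

```bash
python3 -m jog '0 0 -0.008 0 0 0;0 0 -0.014 0 0 0;0.012 0 -0.014 0 0 0;0.026 -0.001 -0.014 0 0 0;0.039 -0.001 -0.014 0 0 0;0.039 -0.001 -0.008 0 0 0;0.039 -0.001 0 0 0 0;0.039 -0.001 0.001 0 0 0;0.039 -0.001 0.001 0 0 0'
python3 -m jog '0 0 0 0 0 0;0 0 0 0 0 0;0 0 0 0 0 0;0 0 0 0 0 0;0 0 0 0 0 0;0 0 -0.02 0 0 0;0 0 -0.06 0 0 0;0 0 -0.1 0 0 0;0 0 -0.15 0 0 0;0 0 -0.22 0 0 0;0 0 -0.29 0 0 0;0 0 -0.32 0 0 0;0 0 -0.32 0 0 0' 0.1
python3 -c "
from h import *
print(state()['ee_pos'],rows([560,-50,210],55))"
```

```text
time_s: 24.62
ee_pos: [586.4, 84.4, 23.9]
ee_rot: [179.8, 0.3, 145.0]
force: [-2.4, 1.0, 4.9]
gripper_width: 28.1
time_s: 25.7
ee_pos: [588.2, 84.8, 189.5]
ee_rot: [179.5, 0.7, 145.0]
force: [0.4, -0.1, 0.3]
gripper_width: 50.1
[588.18661623  84.79583585 189.54684005] [-0.1092 -0.2527 -0.042   0.011   0.0014  0.9995]
```

```bash
python3 -c "
from h import *
print(rows([541,-70,215],55))"
python3 -m jog '-0.02 -0.05 -0.01 0.001 0 0.08;-0.05 -0.12 -0.03 0.002 0 0.16;-0.09 -0.2 -0.045 0.003 0 0.24;-0.11 -0.27 -0.05 0.004 0 0.32;-0.112 -0.304 -0.05 0.005 0 0.4;-0.112 -0.304 -0.05 0.006 0 0.48;-0.112 -0.304 -0.05 0.007 0 0.56;-0.112 -0.304 -0.05 0.008 0 0.64;-0.112 -0.304 -0.05 0.009 0 0.72;-0.112 -0.304 -0.05 0.01 0 0.8;-0.112 -0.304 -0.05 0.011 0 0.88;-0.112 -0.304 -0.05 0.011 0 0.95;-0.112 -0.304 -0.05 0.011 0.001 1;-0.112 -0.304 -0.05 0.011 0.001 1;-0.112 -0.304 -0.05 0.011 0.001 1;-0.112 -0.304 -0.05 0.011 0.001 1'
python3 - <<'E'
from h import *
s=state();print(s['ee_pos'],s['ee_rot'])
im=grab_frame("wrist"); save(im,"k1"); grab_frame("scene");grab_frame("side")
for k in (1,2,3,4,5):
  for c in ("wrist","side"): print(k,c,[(np.round(r["location"]).tolist(),round(r["confidence"],2),onz(c,r["location"],32).round().tolist()) for r in tip_of("bung%d_mid"%k,c)[:4]])
L={c:tip_of("handle",c)[:3] for c in("wrist","scene","side")}
for c in L: print(c,[(np.round(r["location"]).tolist(),round(r["confidence"],2),onz(c,r["location"],76).round(1).tolist()) for r in L[c]])
E
```

```text
[-0.1011 -0.3072 -0.0526  0.011   0.0014  0.9995]
time_s: 27.03
ee_pos: [546.0, -71.8, 213.3]
ee_rot: [-180.0, 0.1, 55.1]
force: [0.6, 0.3, -0.0]
gripper_width: 49.9
[546.0252099  -71.80224472 213.32729152] [-1.79973380e+02  5.19155676e-02  5.50527782e+01]
1 wrist [([273.0, 58.0], 0.9, [629.0, 57.0, 32.0])]
1 side [([274.0, 198.0], 0.71, [630.0, 64.0, 32.0])]
2 wrist [([226.0, 59.0], 0.71, [587.0, 85.0, 32.0])]
2 side [([256.0, 197.0], 0.42, [586.0, 83.0, 32.0])]
3 wrist [([321.0, 52.0], 0.92, [675.0, 32.0, 32.0])]
3 side [([297.0, 204.0], 0.72, [678.0, 31.0, 32.0]), ([266.0, 210.0], 0.71, [599.0, 35.0, 32.0]), ([235.0, 249.0], 0.2, [498.0, -59.0, 32.0])]
4 wrist [([242.0, 212.0], 0.64, [499.0, -62.0, 32.0])]
4 side [([237.0, 250.0], 0.7, [502.0, -64.0, 32.0]), ([204.0, 210.0], 0.44, [452.0, 77.0, 32.0])]
5 wrist [([306.0, 211.0], 0.71, [563.0, -105.0, 32.0])]
5 side [([270.0, 259.0], 0.52, [568.0, -109.0, 32.0]), ([342.0, 204.0], 0.48, [788.0, -2.0, 32.0])]
wrist [([272.0, 141.0], 0.74, [579.7, -13.1, 76.0])]
scene []
side [([266.0, 213.0], 0.75, [585.6, -11.1, 76.0])]
```

View pics/k1.png

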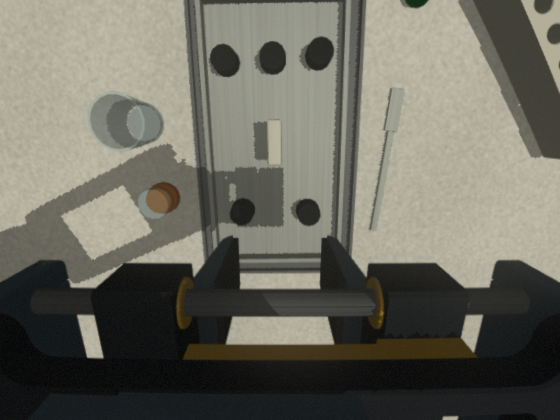

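All five bungs stand in one layer: (226,59), (273,58), (321,52) on the +x side and (242,212), (306,211) on the -x side. The gaps are at least 20 mm. The white handle is at (274,142). Next I'll grasp it.

```bash
python3 -c "
from h import *
print(state()['ee_pos'],onz('wrist',(275,142),86),rows([580.5,-12,53],55))"
```

```text
[546.35658687 -71.8511956  213.77811868] [581.68402601 -15.31018586  86.        ] [ 1.374e-01 -1.300e-02  3.215e-01  3.000e-04  3.000e-04 -4.000e-04]
```

```bash
python3 -m jog '0.04 -0.004 0.03 0 0 0;0.09 -0.008 0.07 0 0 0;0.13 -0.012 0.12 0 0 0;0.136 -0.012 0.17 0 0 0;0.136 -0.012 0.22 0 0 0;0.136 -0.012 0.26 0 0 0;0.136 -0.012 0.29 0 0 0;0.136 -0.012 0.31 0 0 0;0.136 -0.012 0.32 0 0 0;0.136 -0.012 0.32 0 0 0'
python3 -m jog '0 0 0 0 0 0;0 0 0 0 0 0;0 0 0 0 0 0;0 0 0 0 0 0;0 0 0 0 0 0;0 0 0 0 0 0;0 0 0 0 0 0;0 0 0 0 0 0;0 0 0 0 0 0' -1 25
python3 -m jog '0 0 0 0 0 0;0 0 0 0 0 0;0 0 0 0 0 0;0 0 0 0 0 0' - 60
```

```text
time_s: 28.67
ee_pos: [580.1, -12.9, 53.0]
ee_rot: [-179.9, 0.1, 55.0]
force: [-0.1, 0.2, 0.4]
gripper_width: 50.5
time_s: 29.42
ee_pos: [580.3, -12.9, 53.4]
ee_rot: [-180.0, 0.1, 55.0]
force: [-0.4, -0.7, 3.6]
gripper_width: 13.9
time_s: 29.75
ee_pos: [580.4, -12.9, 53.4]
ee_rot: [-180.0, 0.1, 55.0]
force: [0.1, -1.1, 1.8]
gripper_width: 13.9
```

Gripped at 13.9 mm. Now a gentle lift of 150 mm.

```bash
python3 -m jog '0 0 -0.003 0 0 0;0 0 -0.008 0 0 0;0 0 -0.015 0 0 0;0 0 -0.025 0 0 0;0 0 -0.035 0 0 0;0 0 -0.045 0 0 0;0 0 -0.055 0 0 0;0 0 -0.065 0 0 0;0 0 -0.075 0 0 0;0 0 -0.085 0 0 0;0 0 -0.095 0 0 0;0 0 -0.105 0 0 0;0 0 -0.115 0 0 0;0 0 -0.125 0 0 0;0 0 -0.135 0 0 0;0 0 -0.145 0 0 0;0 0 -0.155 0 0 0;0 0 -0.163 0 0 0;0 0 -0.17 0 0 0;0 0 -0.175 0 0 0'
python3 -c "
from h import *
s=state();print(s['ee_pos'],s['force'],s['torque'],s['gripper_width'])"
```

```text
time_s: 31.42
ee_pos: [580.5, -12.8, 141.4]
ee_rot: [180.0, 0.0, 55.0]
force: [0.1, -0.1, -5.1]
gripper_width: 13.9
[580.53294563 -12.84167558 141.37311743] [ 0.13576825 -0.08974125 -5.147704  ] [ 0.00145975  0.05654819 -0.03416972] 13.898848786839414
```

```bash
python3 -m jog '0 0 -0.005 0 0 0;0 0 -0.012 0 0 0;0 0 -0.02 0 0 0;0 0 -0.03 0 0 0;0 0 -0.04 0 0 0;0 0 -0.05 0 0 0;0 0 -0.06 0 0 0;0 0 -0.07 0 0 0;0 0 -0.08 0 0 0;0 0 -0.09 0 0 0;0 0 -0.1 0 0 0;0 0 -0.108 0 0 0;0 0 -0.115 0 0 0;0 0 -0.12 0 0 0;0 0 -0.124 0 0 0;0 0 -0.124 0 0 0;0 0 -0.124 0 0 0;0 0 -0.124 0 0 0;0 0 -0.124 0 0 0;0 0 -0.124 0 0 0'
python3 - <<'E'
from h import *
s=state();print(s['ee_pos'],s['ee_rot'],s['force'],s['torque'],s['gripper_width'])
ims=[grab_frame(c) for c in("scene","side")]
save(np.hstack([cv2.resize(ims[0][100:300,180:380],(400,400)),cv2.resize(ims[1][100:300,170:370],(400,400))]),"m1")
E
```

```text
time_s: 33.08
ee_pos: [580.5, -12.8, 203.2]
ee_rot: [-180.0, 0.1, 55.0]
force: [-0.1, 0.5, -5.4]
gripper_width: 14.0
[580.4661027  -12.79642845 203.16114183] [-1.79985970e+02  6.33842950e-02  5.49698323e+01] [-0.07395937  0.46419347 -5.38453475] [-0.04946822 -0.01382267  0.03284244] 14.00877499635059
```

View pics/m1.png

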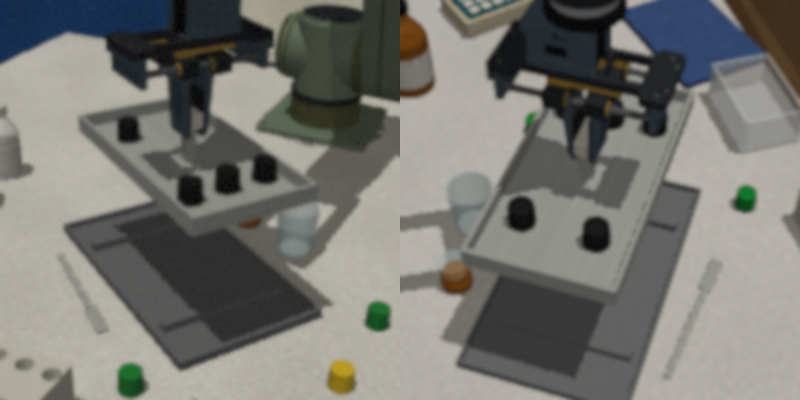

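The carrier hangs level, clear of the drip tray. The bungs stand apart at (190,188), (228,178), (265,167) and (128,128) in the scene crop, and at (520,212) and (596,233) in the side crop. The bystanders look untouched. Handing in.

```bash
python3 -c "
from workcell import *
s=state();print(s['qvel'].round(2),s['ee_pos']);print(job_done())"
```

```text
[-0.   -0.04 -0.12  0.08 -0.07 -0.11] [580.52526504 -12.78462194 203.24522553]
the job is handed in; nothing more can be done
None
```

The five bungs are spread in one layer, three on the +x side of the handle and two on the −x side. The carrier is held by its T handle about 150 mm above where it stood. I handed the job in at about 33 s.

**Last checks:**
- **Spacing:** before the lift, the wrist camera gave gaps of about 20 mm or more between neighbouring bungs. After the lift the pictures show them still apart, though I did not measure the gaps again.
- **Lift:** the readout rose from 53.4 to 203.2 mm, with tool tilt under 0.1° and joints at rest. The carrier looks level in both fixed camera views. Grip width was 14.0 mm and the load 5.4 N, which fits the carrier plus bungs.
- **Bystanders:** the beaker, weigh jar, spatula and the green and yellow look-alikes look undisturbed. I did not measure their positions again.

**What went wrong or disagreed:**
- **Empty grasps:** the first two grasps closed on nothing and left the pile undisturbed.
- **Height readout:** the fixed cameras showed the fingertips about 23 mm higher than the pose readout implied. I worked with that offset from then on, and every later grasp held. I did not find the cause.

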